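# Sort the carver's handful into its holders

### The job

Clear the grey bench mat: lay both wooden-handled carving gouges flat on the floor of the long, low, empty plywood tray, side by side along its length; stand the glass pigment jar upright inside the square plywood box; and stand the tape measure upright in the plywood cradle, lengthwise between its two cheeks. Leave the cork sanding block, the squat pot and the green wax tin where they are.

Things in the scene. Friction and masses are not known exactly. Their poses are not given: they have to be found in the camera images.
- gouge_1_c (a point): Carving gouge, 206 mm long, 24 wide, 22 high, lying on a cork pad (top at z = 9 mm); one of two alike, either may lie in either half of the tray. Point: its centre, mid-length, 11 mm above its underside. y axis along the tool: wooden handle (24 mm wide) from 0 to +103 mm, thin steel blade from 0 to -103 mm, 7 mm off the pad. z up. Balances at about +30 mm. Grip the handle across x, 35 mm from the centre.
- gouge_2_c (a point): The second carving gouge: 206 mm long, 25 mm wide, 23 mm high; point and axes as for the first (centre, 11 mm above the underside; handle at +y, blade at -y; z up).
- jar_c (a point): Upright glass pigment jar on the mat, with a screw cap, 42 mm across, 96 mm tall, 0.11 kg. Point: centre, 48 mm above its foot. z axis up. The cap, 41 mm across, is its top 20 mm; body and cap are rigid.
- measure_c (a point): Pocket tape measure standing on its edge on the mat, 35 mm thick (x), 70 mm long (y; body from -29 to +35 mm), 60 mm tall (z, up), 0.19 kg. Point: centre, 30 mm above its foot. Grip it across x, its thickness.
- gouge_till: Long low empty plywood tray for the gouges, fixed to the grey bench mat (top 6 mm above z = 0). Outside 112 mm (x) by 238 mm (y, its length), 14 mm high; walls 4 mm, so inside 104 by 230 mm; floor 4 mm thick. Origin: centre of the underside. The gouges go along y, best 25 mm either side of its centre line, centred lengthwise, either way round.
- jar_box: Square plywood box for the pigment jar, fixed on a dark wooden board (top at z = 9 mm): 80 by 80 mm outside, 35 mm high, walls 4 mm (inside 72 by 72 mm), floor 4 mm thick. Origin: centre of the underside.
- measure_cradle: Plywood cradle for the tape measure, fixed on a dark wooden board (top at z = 9 mm): base 105 mm (x, its length) by 71 mm (y), 6 mm thick; two cheeks along x, 6 mm thick, up to 24 mm above the underside, 59 mm between them; at the ends only low lips, up to 10 mm high, 97 mm between them. Origin: centre of the underside. The measure's length goes along x, either way round.
- cork_block_c (a point): Bystander: brown cork sanding block, 65 x 101 x 32 mm, loose. Point: its centre. Leave alone.
- pot_c (a point): Bystander: squat round pot with lid, 58 mm across, 50 mm tall, loose. Point: its centre. Leave alone.
- wax_c (a point): Bystander: flat round green wax tin, 77 mm across, 30 mm tall, loose. Point: its centre. Leave alone.

How it is judged:
By the outcome, as a careful person would: the job done as asked, in the order asked, and still so for the second after the job is handed in, with the robot touching nothing.
It also fails if it takes over 96 s, if anything falls off the work surface, if the arm or the gripper's body presses on something with over 40 N, if the wrist force passes 120 N, or if a joint passes its speed limit or range.

### The arm

A 7-joint arm with a two-finger parallel gripper is mounted at the origin on a cart in front of the work surface, level with it; the furniture and walls round the work are solid. World frame = base frame: x ahead of the robot, y to its left, z up, the work surface at z = 0. Lengths are in m, angles in rad, forces in N, time in s.
With the tool pointing down it reaches from about 0.425 to 0.925 m from the base axis. Payload 6.8 kg.
Tool frame: the origin (TCP) lies on the mounting face of the last link; the fingertips stand 173 mm ahead of it and the grasp point (between the pads) lies 155 mm ahead of it; z points along the fingers, y is the line along which they close (so a half turn about z gives the same grasp; the last joint's range is limited). The gripper opens to 85 mm and grips with 20 to 120 N. Pads are 22 mm wide; open, the fingers measure 114 mm over their backs; the gripper's body (76 mm by 85 mm) begins 54 mm behind the grasp point. The pads swing forward as they close: fully open they stand 13 mm farther back than shut.
Start: joints at [1.114, 0.477, 0.022, 1.555, -0.011, 1.109, -0.083], TCP at [0.231, -0.634, 0.405] pointing down, gripper open.
Joint ranges: [-2.96, 2.96], [-0.34, 2.1], [-1.41, 1.46], [0.24, 2.44], [-1.37, 4.51], [0.17, 1.92], [-2.96, 2.96]. Speed limits (rad/s): [2.39, 2.39, 3.14, 3.14, 3.14, 3.14, 3.14].

### API

Orientations are given as a rotation vector (axis times angle).
In Python, from bench import r gives the robot as it stands.
- The arm moves only by the tool carry_out, never from a script. Its argument "moves" is a list of rows, each a list of 5 numbers: the shift along the tool's x, y, z in m, then the turn about the tool's z in rad, then the finger opening in m, from 0 to 0.0854. In form: [[dx, dy, dz, roll, claw], ...]. A call has exactly 8 rows; each row is the pose to reach, as a shift and turn from the pose commanded when the call began, along the tool's axes at that moment; what a row does not reach only later rows make up. A row lasts 1/10 s, in which the tool goes at most 50 mm and 8.59 degrees, less where a joint would pass 70% of its speed; a pose out of reach is approached as far as the arm can. A call with a gripper value outside its range is refused whole. The fingers move at their own pace and stop on an object; "force" is the grip in N (left out, the last holds). Time passes only in rows, so rows that repeat a pose let the fingers close, or fill a call up. It gives the time, the measured TCP pose, the force, the opening and the grip force at its end, in the units of the state.
- r.get_obs(): the state, without advancing time (a new reading comes with each control period).
- r.grab_frame(name): name is "side" or "top" or "wrist"; returns the picture (480x640x3 uint8, red, green, blue); there is no depth.
- r.calibration(name): a dict with "fx", "fy", "cx", "cy" (pixels), "rvec" (rotation vector, rad) and "tvec" (3), from world to camera coordinates, as OpenCV has them. Camera axes: x right, y down, z forward; pixel columns grow to the right and rows downward; lengths in m; the calibration is good to about 2 mm. A picture is of the moment at which its call begins: read the wrist's pose just before it. calibration takes no time and is no camera call; for the wrist camera it gives the pose at the moment of the call.
- r.hand_in(): hands the job in; it is judged then, once.
The state is a dict: "clock": time; "joints": joint angles; "qvel": joint speeds; "tau": joint torques, N m; "tcp_pos": TCP position; "orientation": TCP orientation; "contact_force": force on the tool from outside, world axes, zero at the start; "moment": the same for the moment, N m; "grip_width": finger opening in m; "gripper_force": force on a finger pad.
Only numpy, scipy, OpenCV 4.12 (cv2) and the standard library are available. Lean on these libraries where they do the work, as an engineer would, in place of code of your own. Each camera call takes 0.05 s, during which the arm holds its last target. There are 200 camera calls.

## Working session

There is one attempt and no reset: what is moved stays moved. The work goes in short steps, Python scripts to look and compute and a tool call to move; the robot and the scene stay as the last step left them, time stands still between calls to the robot, and variables do not carry over. Pictures are saved under pics/ and viewed, at most 14 in all, crops included, and the job is handed in when it is done.

Besides the shell and the picture viewer there is one more tool, called in YAML: its name, and indented under it one key for each argument. carry_out: Moves the arm, as the interface text tells. Its arguments: {"type":"object","properties":{"moves":{"type":"array","items":{"type":"array","items":{"type":"number"}}},"force":{"type":"number"}},"required":["moves"]}

```bash
mkdir -p pics; ls; python3 - <<'E'
from bench import r
import cv2
o=r.get_obs();print(o)
for n in("top","side","wrist"):
    print(n,r.calibration(n))
    cv2.imwrite(f"pics/{n}0.png",r.grab_frame(n)[:,:,::-1])
E
```

```text
pics
{'clock': 0.0, 'joints': array([ 1.11388065,  0.47776371,  0.02234329,  1.55646057, -0.01152487,
        1.10933612, -0.08309429]), 'qvel': array([ 6.81837587e-04, -1.27467257e-03,  4.36131943e-05,  7.14033068e-04,
       -1.50105263e-03, -7.48290487e-04,  8.19865089e-04]), 'tau': array([ 1.47706771e-03, -5.96447289e+01,  1.60873018e+00, -2.81191063e+01,
        1.25535109e-02,  9.49322392e-03,  9.22406429e-06]), 'tcp_pos': array([ 0.23061421, -0.63407503,  0.40374606]), 'orientation': array([-3.09216824e+00, -5.44854557e-01,  6.78879276e-04]), 'contact_force': array([-0.05362053, -0.24452707,  0.40937058]), 'moment': array([-0.00905962, -0.00999979, -0.05085865]), 'gripper_force': 0.0, 'grip_width': 0.0855050800867906}
top {'fx': 448.9725306410427, 'fy': 448.9725306410427, 'cx': 312.7705639595693, 'cy': 240.1009330199833, 'rvec': array([ 2.1989083 , -2.13617121,  0.12656977]), 'tvec': array([0.0405074 , 0.57961758, 1.10886501])}
side {'fx': 502.67628844151574, 'fy': 502.67628844151574, 'cx': 320.76298599307967, 'cy': 243.07024625022143, 'rvec': array([ 2.43156669, -0.95222656,  0.27105001]), 'tvec': array([-0.38159129,  0.42919045,  1.03652645])}
wrist {'fx': 330.39947867742615, 'fy': 330.39947867742615, 'cx': 322.2987685624692, 'cy': 242.04250971706318, 'rvec': array([-2.37295937,  1.66130895,  0.24427714]), 'tvec': array([-0.67415826, -0.03658284,  0.38049236])}
```

View pics/top0.png

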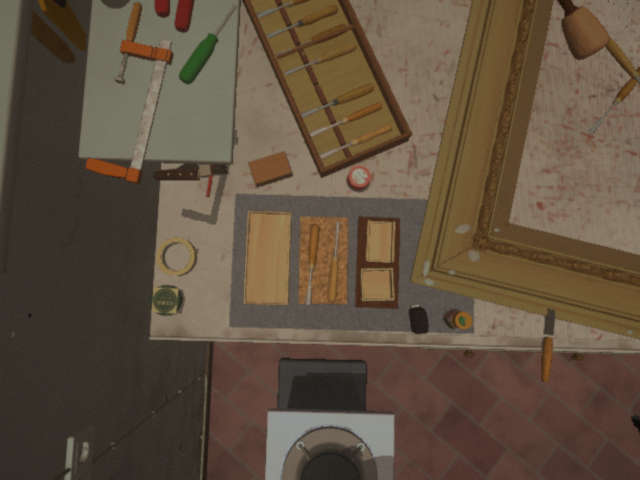

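View pics/side0.png

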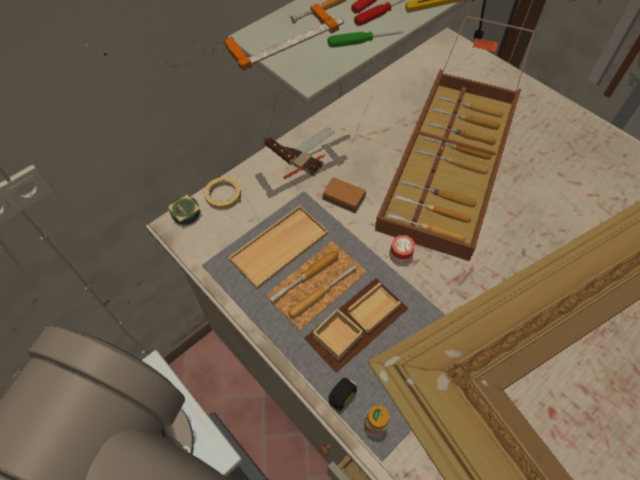

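```bash
python3 - <<'E'
import cv2
t=cv2.imread("pics/top0.png");s=cv2.imread("pics/side0.png")
cv2.imwrite("pics/topc.png",cv2.resize(t[195:345,230:490],None,fx=3,fy=3,interpolation=cv2.INTER_CUBIC))
cv2.imwrite("pics/sidec.png",cv2.resize(s[190:450,200:450],None,fx=2.3,fy=2.3,interpolation=cv2.INTER_CUBIC))
E
cat > h.py <<'E'
from bench import r
import numpy as np, cv2
from scipy.spatial.transform import Rotation as R
def ray(name,uv,c=None):
    c=c or r.calibration(name); Rm=R.from_rotvec(c["rvec"]).as_matrix()
    d=Rm.T@np.array([(uv[0]-c["cx"])/c["fx"],(uv[1]-c["cy"])/c["fy"],1]); return -Rm.T@c["tvec"],d
def onz(name,uv,z,c=None):
    o,d=ray(name,uv,c); return o+d*(z-o[2])/d[2]
def proj(name,p,c=None):
    c=c or r.calibration(name); q=R.from_rotvec(c["rvec"]).apply(np.atleast_2d(p))+c["tvec"]
    return np.c_[c["fx"]*q[:,0]/q[:,2]+c["cx"],c["fy"]*q[:,1]/q[:,2]+c["cy"]]
E
```

```text
(no output)
```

View pics/topc.png

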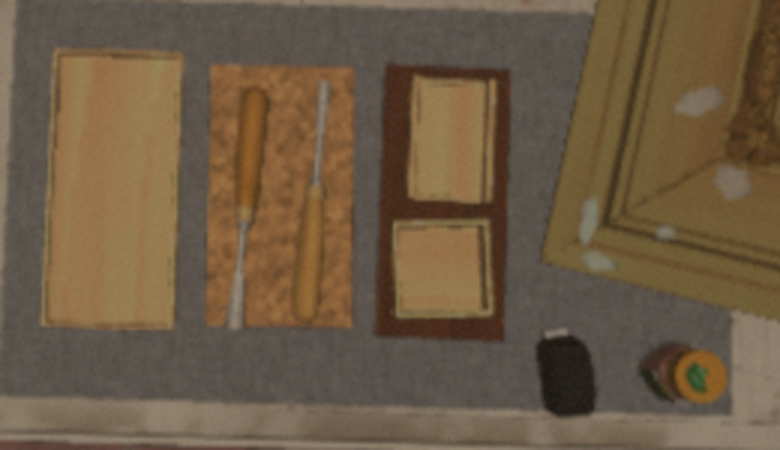

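View pics/sidec.png

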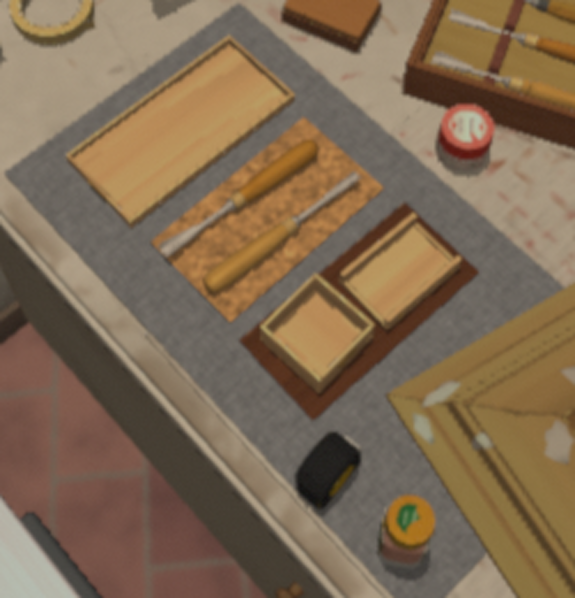

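```bash
python3 - <<'E'
from h import *
f=lambda u,v:((u+.5)/3-.5+230,(v+.5)/3-.5+195)
g=lambda u,v:((u+.5)/2.3-.5+200,(v+.5)/2.3-.5+190)
P={"till":(.02,[(57,48),(183,52),(173,328),(42,326)]),"gA h,b":(.02,[(255,87),(235,328)]),"gB h,b":(.02,[(305,320),(324,80)]),
"box":(.044,[(393,221),(490,221),(494,317),(398,318)]),"cradle":(.033,[(413,75),(495,80),(490,203),(408,198)]),
"meas":(.066,[(540,337),(590,340),(595,412),(545,412)]),"jar":(.102,[(700,377)])}
S={"till":(.02,[(230,38),(294,97),(132,221),(69,156)]),"gA h,b":(.02,[(315,146),(165,250)]),"gB h,b":(.02,[(209,284),(355,177)]),
"box":(.044,[(318,278),(373,325),(320,380),(262,327)]),"cradle":(.033,[(411,215),(460,261),(388,323),(342,275)]),"jar":(.102,[(410,522)]),"meas":(.066,[(334,435),(358,450),(325,490),(300,473)])}
for n,D,h in(("top",P,f),("side",S,g)):
  for k,(z,l) in D.items():
    q=np.array([onz(n,h(*p),z)[:2] for p in l]);print(n,k,(q*1000).round().tolist(),"mean",(q.mean(0)*1000).round(),
     "len",(np.linalg.norm(np.roll(q,-1,0)-q,axis=1)*1000).round(), "ang",np.degrees(np.arctan2(*(q[0]-q[-1])[::-1])).round(1))
Rt=R.from_rotvec(r.get_obs()["orientation"]).as_matrix();print(Rt.round(3))
c=r.calibration("wrist");Rc=R.from_rotvec(c["rvec"]).as_matrix();print(Rt.T@(-Rc.T@c["tvec"]-r.get_obs()["tcp_pos"]),(Rt.T@Rc.T).round(3))
E
```

```text
top till [[651.0, 225.0], [651.0, 116.0], [415.0, 117.0], [414.0, 227.0]] mean [533. 171.] len [109. 236. 110. 237.] ang -0.5
top gA h,b [[622.0, 54.0], [417.0, 65.0]] mean [520.  59.] len [206. 206.] ang -3.1
top gB h,b [[425.0, 6.0], [630.0, -6.0]] mean [528.   0.] len [205. 205.] ang 176.8
top box [[509.0, -64.0], [512.0, -145.0], [433.0, -149.0], [429.0, -70.0]] mean [ 471. -107.] len [81. 79. 79. 80.] ang 3.9
top cradle [[635.0, -80.0], [632.0, -150.0], [528.0, -147.0], [530.0, -78.0]] mean [ 581. -114.] len [ 70. 105.  69. 105.] ang -1.4
top meas [[418.0, -182.0], [417.0, -223.0], [359.0, -227.0], [358.0, -187.0]] mean [ 388. -205.] len [41. 57. 40. 60.] ang 4.1
top jar [[392.0, -300.0]] mean [ 392. -300.] len [0.] ang 0.0
side till [[652.0, 225.0], [651.0, 116.0], [419.0, 118.0], [419.0, 226.0]] mean [535. 171.] len [110. 231. 108. 233.] ang -0.1
side gA h,b [[624.0, 53.0], [423.0, 68.0]] mean [523.  61.] len [201. 201.] ang -4.3
side gB h,b [[432.0, 9.0], [628.0, -4.0]] mean [530.   2.] len [197. 197.] ang 176.4
side box [[510.0, -69.0], [515.0, -142.0], [438.0, -147.0], [434.0, -70.0]] mean [ 474. -107.] len [73. 77. 77. 76.] ang 0.3
side cradle [[634.0, -80.0], [632.0, -150.0], [531.0, -148.0], [533.0, -80.0]] mean [ 582. -115.] len [ 70. 102.  68. 100.] ang -0.1
side jar [[393.0, -301.0]] mean [ 393. -301.] len [0.] ang 0.0
side meas [[406.0, -198.0], [412.0, -222.0], [366.0, -227.0], [360.0, -201.0]] mean [ 386. -212.] len [25. 47. 27. 46.] ang 4.8
[[ 0.94   0.342 -0.001]
 [ 0.342 -0.94   0.001]
 [-0.    -0.001 -1.   ]]
[0.07322438 0.00036997 0.03029279] [[ 0.    -0.959 -0.284]
 [ 1.     0.    -0.001]
 [ 0.001 -0.284  0.959]]
```

Top view: the tray is on the left. The gouges lie in the middle, A with its handle away from the robot and B with its handle toward it. The square box and cradle are on the dark board, and the measure and jar are at lower right. The sizes I measured match those given. I'm going for gouge A first.

carry_out:
  moves:
    - [0.034,-0.034,0,0.05,0.085]
    - [0.068,-0.068,0,0.1,0.085]
    - [0.102,-0.102,0,0.15,0.085]
    - [0.136,-0.136,0,0.2,0.085]
    - [0.17,-0.17,0,0.25,0.085]
    - [0.204,-0.204,0,0.3,0.07]
    - [0.238,-0.238,0,0.35,0.06]
    - [0.272,-0.272,0,0.403,0.05]
  force: 40

```text
clock: 0.95
tcp_pos: [0.3937, -0.2838, 0.4047]
orientation: [3.14, -0.089, 0.0]
contact_force: [1.8, -0.8, -0.1]
grip_width: 0.0502
gripper_force: 0.0
```

carry_out:
  moves:
    - [0.018,-0.044,0,0,0.05]
    - [0.036,-0.088,0,0,0.05]
    - [0.054,-0.132,0,0,0.05]
    - [0.072,-0.176,0,0,0.05]
    - [0.09,-0.22,0,0,0.05]
    - [0.108,-0.264,0,0,0.05]
    - [0.126,-0.308,0,0,0.05]
    - [0.142,-0.351,0,0,0.05]

```text
clock: 1.75
tcp_pos: [0.5547, 0.0588, 0.4046]
orientation: [3.14, -0.085, 0.0]
contact_force: [1.0, -0.2, 0.6]
grip_width: 0.0499
gripper_force: 0.0
```

```bash
python3 - <<'E'
from h import *
c=r.calibration("wrist");o=r.get_obs();im=r.grab_frame("wrist")
cv2.imwrite("pics/w1.png",im[:,:,::-1]);np.save("w1.npy",c)
Rt=R.from_rotvec(o["orientation"]).as_matrix()
print(o["tcp_pos"],proj("wrist",[o["tcp_pos"]+Rt@[0,0,d] for d in(.173,.3846)],c))
E
```

```text
[0.55472591 0.05881652 0.40460678] [[322.53070355 304.11756161]
 [322.57200636 213.97730599]]
```

View pics/w1.png

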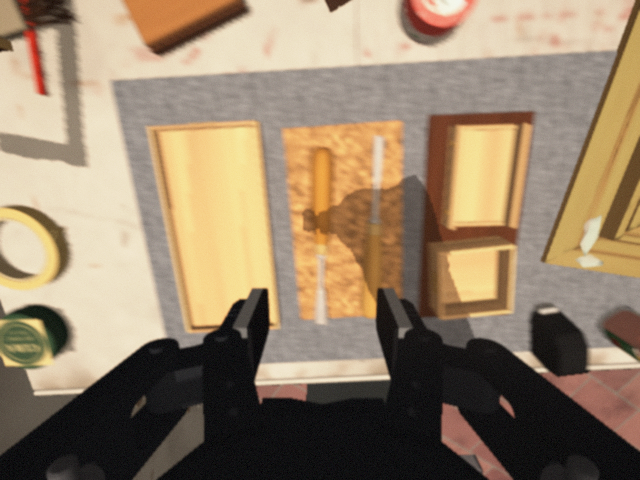

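The wrist view shows gouge A vertical at column 322, between the fingers (handle rows 149–245), so it is aligned. I'm descending and closing.

carry_out:
  moves:
    - [0,0,0.045,0,0.05]
    - [0,0,0.09,0,0.05]
    - [0,0,0.135,0,0.05]
    - [0,0,0.175,0,0.05]
    - [0,0,0.205,0,0.05]
    - [0,0,0.219,0,0.05]
    - [0,0,0.219,0,0.05]
    - [0,0,0.219,0,0.02]

```text
clock: 2.6
tcp_pos: [0.5548, 0.0571, 0.1867]
orientation: [-3.14, 0.085, -0.002]
contact_force: [0.7, -0.6, -0.6]
grip_width: 0.0373
gripper_force: 0.0
```

carry_out:
  moves:
    - [0,0,0,0,0.01]
    - [0,0,0,0,0.01]
    - [0,0,0,0,0.01]
    - [0,0,0,0,0.01]
    - [0,0,-0.01,0,0.01]
    - [0,0,-0.03,0,0.01]
    - [0,0,-0.05,0,0.01]
    - [0,0,-0.06,0,0.01]

```text
clock: 3.4
tcp_pos: [0.5547, 0.0571, 0.2481]
orientation: [-3.14, 0.085, -0.005]
contact_force: [0.4, -0.9, -1.4]
grip_width: 0.0201
gripper_force: 39.5
```

```bash
python3 - <<'E'
from h import *
c=np.load("w1.npy",allow_pickle=True).item()
P={"till":(.02,[(147,127),(259,122),(279,327),(189,332)]),"gA h,b":(.02,[(322,149),(321,323)]),"gB h,b":(.02,[(371,316),(378,138)]),
"box":(.044,[(427,242),(516,240),(515,312),(434,317)]),"cradle":(.033,[(449,125),(532,123),(518,229),(445,226)]),"meas":(.066,[(533,310),(560,309),(586,347),(557,350)])}
for k,(z,l) in P.items():
    q=np.array([onz(0,p,z,c)[:2] for p in l]);print(k,(q*1000).round().tolist(),"mean",(q.mean(0)*1000).round(),
     "len",(np.linalg.norm(np.roll(q,-1,0)-q,axis=1)*1000).round())
E
```

```text
till [[654.0, 232.0], [653.0, 118.0], [418.0, 119.0], [418.0, 229.0]] mean [536. 174.] len [114. 234. 110. 236.]
gA h,b [[623.0, 56.0], [421.0, 68.0]] mean [522.  62.] len [202. 202.]
gB h,b [[427.0, 8.0], [631.0, -2.0]] mean [529.   3.] len [203. 203.]
box [[524.0, -49.0], [521.0, -141.0], [437.0, -149.0], [436.0, -60.0]] mean [ 480. -100.] len [92. 84. 90. 89.]
cradle [[639.0, -69.0], [636.0, -150.0], [530.0, -148.0], [537.0, -70.0]] mean [ 586. -109.] len [ 81. 106.  78. 101.]
meas [[451.0, -154.0], [451.0, -182.0], [404.0, -216.0], [402.0, -186.0]] mean [ 427. -184.] len [28. 59. 31. 59.]
```

carry_out:
  moves:
    - [0.002,-0.045,0,-0.02,0.01]
    - [0.004,-0.09,0,-0.04,0.01]
    - [0.006,-0.13,0,-0.054,0.01]
    - [0.0066,-0.1375,0,-0.054,0.01]
    - [0.0066,-0.1375,0,-0.054,0.01]
    - [0.0066,-0.1375,0.02,-0.054,0.01]
    - [0.0066,-0.1375,0.035,-0.054,0.01]
    - [0.0066,-0.1375,0.035,-0.054,0.01]

```text
clock: 4.2
tcp_pos: [0.5673, 0.1916, 0.2083]
orientation: [3.139, -0.004, -0.007]
contact_force: [-0.4, -0.1, -1.1]
grip_width: 0.0204
gripper_force: 39.5
```

```bash
python3 - <<'E'
from h import *
c=r.calibration("wrist");im=r.grab_frame("wrist")
cv2.imwrite("pics/w2.png",im[:,:,::-1]);np.save("w2.npy",c)
E
```

```text
(no output)
```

View pics/w2.png

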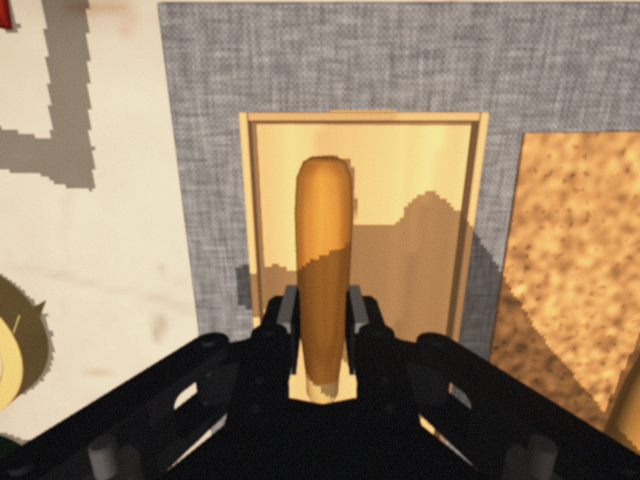

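The handle is centred between the pads at column 325. It lies parallel to the tray walls (columns 255 and 470) in the left half, so I'm lowering and releasing.

carry_out:
  moves:
    - [0,0,0.01,0,0.01]
    - [0,0,0.016,0,0.01]
    - [0,0,0.02,0,0.01]
    - [0,0,0.022,0,0.01]
    - [0,0,0.022,0,0.01]
    - [0,0,0.022,0,0.031]
    - [0,0,0.022,0,0.031]
    - [0,0,0.022,0,0.031]

```text
clock: 5.05
tcp_pos: [0.5684, 0.194, 0.1889]
orientation: [-3.141, 0.0, -0.001]
contact_force: [0.6, -0.4, 0.4]
grip_width: 0.0312
gripper_force: 0.0
```

carry_out:
  moves:
    - [0,0,0.012,0,0.031]
    - [0,0,0,0,0.031]
    - [0,0,-0.04,0,0.031]
    - [0,0,-0.08,0,0.04]
    - [0,0,-0.12,0,0.05]
    - [0,0,-0.16,0,0.05]
    - [0,0,-0.195,0,0.05]
    - [0,0,-0.195,0,0.05]

```text
clock: 5.85
tcp_pos: [0.5696, 0.1948, 0.3889]
orientation: [-3.138, 0.001, -0.014]
contact_force: [0.8, 1.1, 0.3]
grip_width: 0.0496
gripper_force: 0.0
```

carry_out:
  moves:
    - [-0.015,0.038,0,0.012,0.05]
    - [-0.03,0.076,0,0.024,0.05]
    - [-0.046,0.114,0,0.036,0.05]
    - [-0.061,0.152,0,0.048,0.05]
    - [-0.076,0.1905,0,0.057,0.05]
    - [-0.076,0.1905,0.04,0.057,0.05]
    - [-0.076,0.1905,0.08,0.057,0.05]
    - [-0.076,0.1905,0.08,0.057,0.05]

```text
clock: 6.65
tcp_pos: [0.4896, 0.0027, 0.2988]
orientation: [3.139, -0.09, -0.016]
contact_force: [-0.7, -0.6, -0.4]
grip_width: 0.0504
gripper_force: 0.0
```

```bash
python3 - <<'E'
from h import *
c=r.calibration("wrist");o=r.get_obs();im=r.grab_frame("wrist")
cv2.imwrite("pics/w3.png",im[:,:,::-1]);np.save("w3.npy",c)
Rt=R.from_rotvec(o["orientation"]).as_matrix()
print(o["tcp_pos"],proj(0,[o["tcp_pos"]+Rt@[0,0,o["tcp_pos"][2]-z] for z in(.02,)],c))
E
```

```text
[0.48960034 0.00273497 0.29884776] [[322.50667059 241.37907763]]
```

View pics/w3.png

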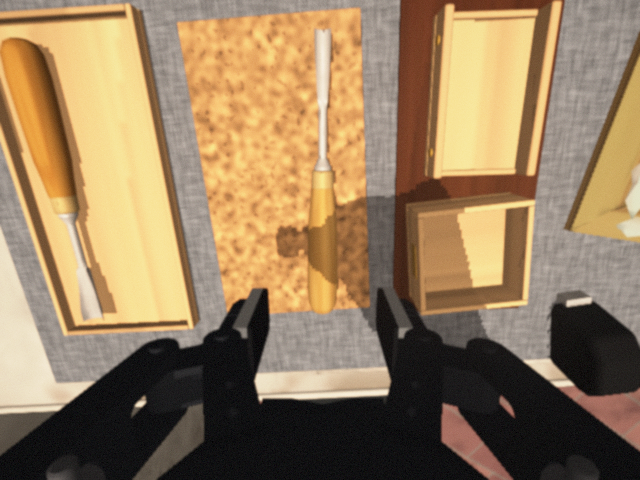

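Gouge A lies in the tray's left half (handle end (22,45), blade end (90,318)). Gouge B is vertical at column 322, with its handle from row 165 to 312.

carry_out:
  moves:
    - [0.002,0,0.04,0,0.05]
    - [0.004,0,0.075,0,0.05]
    - [0.004,0,0.1,0,0.05]
    - [0.004,0,0.114,0,0.05]
    - [0.004,0,0.118,0,0.05]
    - [0.004,0,0.118,0,0.05]
    - [0.004,0,0.118,0,0.01]
    - [0.004,0,0.118,0,0.01]

```text
clock: 7.5
tcp_pos: [0.4968, 0.0032, 0.187]
orientation: [-3.14, 0.09, -0.004]
contact_force: [-0.9, -0.9, 0.4]
grip_width: 0.0217
gripper_force: 0.4
```

carry_out:
  moves:
    - [0,0,0,0,0.01]
    - [0,0,0,0,0.01]
    - [0,0,0,0,0.01]
    - [0,0,0,0,0.01]
    - [0,0,-0.01,0,0.01]
    - [0,0,-0.03,0,0.01]
    - [0,0,-0.06,0,0.01]
    - [0,0,-0.06,0,0.01]

```text
clock: 8.3
tcp_pos: [0.4976, 0.0033, 0.2497]
orientation: [-3.14, 0.09, -0.011]
contact_force: [1.0, 1.0, -0.7]
grip_width: 0.0193
gripper_force: 39.5
```

```bash
python3 - <<'E'
from h import *
c=np.load("w3.npy",allow_pickle=True).item()
P={"till (nl,nr,fr rim)":(.02,[(68,333),(197,328),(133,7)]),"gA h,b":(.021,[(22,42),(91,319)]),"gA wide":(.021,[(14,135),(76,128)]),"gB h,b":(.02,[(323,312),(323,28)]),
"box":(.044,[(408,203),(535,195),(528,304),(414,313)]),"cradle":(.033,[(449,7),(558,2),(540,177),(441,177)])}
for k,(z,l) in P.items():
    q=np.array([onz(0,p,z,c)[:2] for p in l]);print(k,(q*1000).round().tolist(),"mean",(q.mean(0)*1000).round(),
     "len",(np.linalg.norm(np.roll(q,-1,0)-q,axis=1)*1000).round())
E
```

```text
till (nl,nr,fr rim) [[417.0, 225.0], [416.0, 114.0], [651.0, 115.0]] mean [495. 151.] len [111. 236. 258.]
gA h,b [[636.0, 192.0], [430.0, 201.0]] mean [533. 197.] len [206. 206.]
gA wide [[579.0, 217.0], [581.0, 172.0]] mean [580. 194.] len [45. 45.]
gB h,b [[425.0, 6.0], [633.0, -6.0]] mean [529.  -0.] len [208. 208.]
box [[518.0, -58.0], [519.0, -144.0], [436.0, -149.0], [433.0, -64.0]] mean [ 477. -104.] len [86. 83. 86. 85.]
cradle [[636.0, -83.0], [634.0, -149.0], [529.0, -153.0], [533.0, -83.0]] mean [ 583. -117.] len [ 66. 105.  69. 102.]
```

carry_out:
  moves:
    - [-0.0015,-0.045,0,-0.02,0.01]
    - [-0.003,-0.09,0,-0.035,0.01]
    - [-0.004,-0.13,0,-0.049,0.01]
    - [-0.0043,-0.1437,0,-0.049,0.01]
    - [-0.0043,-0.1437,0,-0.049,0.01]
    - [-0.0043,-0.1437,0.02,-0.049,0.01]
    - [-0.0043,-0.1437,0.035,-0.049,0.01]
    - [-0.0043,-0.1437,0.042,-0.049,0.01]

```text
clock: 9.1
tcp_pos: [0.4996, 0.1446, 0.2024]
orientation: [3.139, -0.017, -0.004]
contact_force: [0.4, 0.0, -1.4]
grip_width: 0.0196
gripper_force: 39.6
```

carry_out:
  moves:
    - [0,0,0.005,0,0.01]
    - [0,0,0.01,0,0.01]
    - [0,0,0.013,0,0.01]
    - [0,0,0.015,0,0.01]
    - [0,0,0.015,0,0.01]
    - [0,0,0.015,0,0.01]
    - [0,0,0.015,0,0.031]
    - [0,0,0.015,0,0.031]

```text
clock: 9.9
tcp_pos: [0.5003, 0.1471, 0.189]
orientation: [-3.141, 0.013, -0.001]
contact_force: [0.7, 0.8, 0.1]
grip_width: 0.0304
gripper_force: 0.0
```

carry_out:
  moves:
    - [0,0,0,0,0.031]
    - [0,0,-0.01,0,0.031]
    - [0,0,-0.05,0,0.031]
    - [0,0,-0.09,0,0.05]
    - [0,0,-0.13,0,0.085]
    - [0,0,-0.17,0,0.085]
    - [0,0,-0.19,0,0.085]
    - [0,0,-0.19,0,0.085]

```text
clock: 10.7
tcp_pos: [0.5008, 0.1474, 0.3829]
orientation: [-3.139, 0.013, -0.011]
contact_force: [0.5, -0.4, -0.3]
grip_width: 0.085
gripper_force: 0.0
```

```bash
python3 - <<'E'
from h import *
c=r.calibration("wrist");im=r.grab_frame("wrist")
cv2.imwrite("pics/w4.png",im[:,:,::-1]);np.save("w4.npy",c)
E
```

```text
(no output)
```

View pics/w4.png

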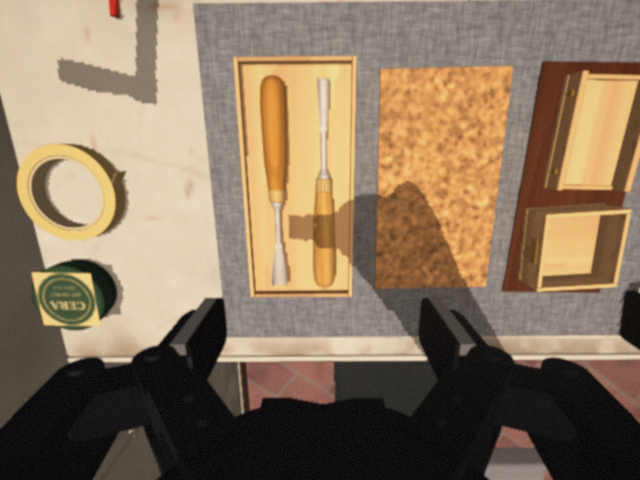

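Both gouges lie flat side by side in the tray (columns 275 and 323, rows 75–287, walls at 245 and 352). The jar is next.

carry_out:
  moves:
    - [-0.0107,0.0458,0,0,0.07]
    - [-0.0214,0.0916,0,0,0.07]
    - [-0.0321,0.1374,0,0,0.07]
    - [-0.0428,0.1832,0,0,0.07]
    - [-0.0535,0.229,0,0,0.07]
    - [-0.0642,0.2748,0,0,0.07]
    - [-0.0749,0.3206,0,0,0.07]
    - [-0.0856,0.3664,0,0,0.07]

```text
clock: 11.55
tcp_pos: [0.4101, -0.2202, 0.3777]
orientation: [-3.141, 0.013, 0.003]
contact_force: [1.0, -0.7, 0.8]
grip_width: 0.07
gripper_force: 0.0
```

carry_out:
  moves:
    - [-0.01,0.041,0,0,0.07]
    - [-0.019,0.082,0,0,0.07]
    - [-0.019,0.082,0,0,0.07]
    - [-0.019,0.082,0.02,0,0.07]
    - [-0.019,0.082,0.04,0,0.07]
    - [-0.019,0.082,0.04,0,0.07]
    - [-0.019,0.082,0.04,0,0.07]
    - [-0.019,0.082,0.04,0,0.07]

```text
clock: 12.35
tcp_pos: [0.3922, -0.3004, 0.3393]
orientation: [3.141, -0.012, 0.001]
contact_force: [0.4, -0.4, -0.5]
grip_width: 0.07
gripper_force: 0.0
```

```bash
python3 - <<'E'
from h import *
c=r.calibration("wrist");o=r.get_obs();im=r.grab_frame("wrist")
cv2.imwrite("pics/w5.png",im[:,:,::-1]);np.save("w5.npy",c)
Rt=R.from_rotvec(o["orientation"]).as_matrix()
print(o["tcp_pos"],proj(0,[o["tcp_pos"]+Rt@[0,0,o["tcp_pos"][2]-z] for z in(.102,)],c))
E
```

```text
[ 0.39217476 -0.30041586  0.33933836] [[322.47494796 259.07882696]]
```

View pics/w5.png

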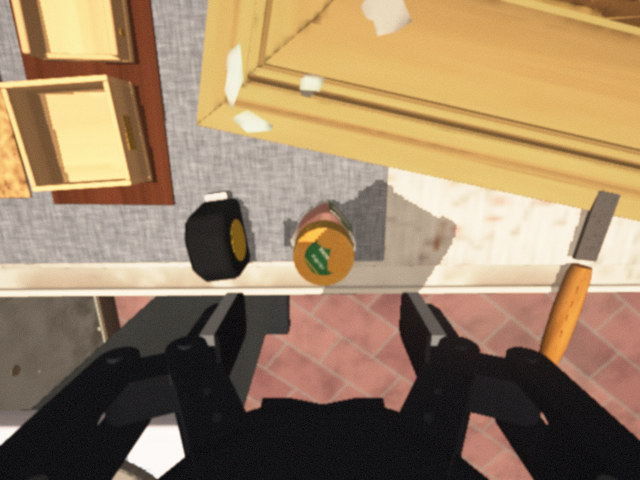

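The cap is centred at (324,256), where I predicted it. I'm descending and gripping. The measure sits at about (215,238).

carry_out:
  moves:
    - [0.001,0,0.035,0,0.07]
    - [0.001,0,0.065,0,0.07]
    - [0.001,0,0.09,0,0.07]
    - [0.001,0,0.104,0,0.07]
    - [0.001,0,0.108,0,0.07]
    - [0.001,0,0.108,0,0.07]
    - [0.001,0,0.108,0,0.03]
    - [0.001,0,0.108,0,0.03]

```text
clock: 13.2
tcp_pos: [0.3935, -0.301, 0.2323]
orientation: [3.14, -0.013, 0.004]
contact_force: [-1.9, 0.9, 10.1]
grip_width: 0.0465
gripper_force: 39.4
```

carry_out:
  moves:
    - [0,0,0,0,0.03]
    - [0,0,0,0,0.03]
    - [0,0,0,0,0.03]
    - [0,0,-0.01,0,0.03]
    - [0,0,-0.03,0,0.03]
    - [0,0,-0.06,0,0.03]
    - [0,0,-0.09,0,0.03]
    - [0,0,-0.09,0,0.03]

```text
clock: 14.0
tcp_pos: [0.394, -0.3014, 0.3253]
orientation: [3.137, -0.014, 0.011]
contact_force: [0.6, -0.5, -1.9]
grip_width: 0.0458
gripper_force: 41.4
```

```bash
python3 - <<'E'
from h import *
c=np.load("w5.npy",allow_pickle=True).item()
print("jarcap",onz(0,(324,256),.102,c)*1000)
for p in[(187,237),(205,203),(237,199),(246,265),(238,278),(198,278)]:print("meas",(onz(0,p,.066,c)*1000).round())
for p in [(1,85),(110,75),(133,184),(30,192)]:print("box",(onz(0,p,.044,c)*1000).round())
E
```

```text
jarcap [ 394.4900746  -301.52205512  102.        ]
meas [ 398. -197.   66.]
meas [ 424. -214.   66.]
meas [ 427. -238.   66.]
meas [ 375. -240.   66.]
meas [ 364. -233.   66.]
meas [ 364. -202.   66.]
box [509. -65.  44.]
box [ 515. -147.   44.]
box [ 436. -150.   44.]
box [431. -66.  44.]
```

carry_out:
  moves:
    - [0.0,0,-0.03,0,0.03]
    - [0.0153,-0.039,-0.03,0,0.03]
    - [0.0306,-0.078,-0.03,0,0.03]
    - [0.0459,-0.117,-0.03,0,0.03]
    - [0.0612,-0.156,-0.03,0,0.03]
    - [0.0763,-0.195,-0.03,0,0.03]
    - [0.0763,-0.195,-0.01,0,0.03]
    - [0.0763,-0.195,0.02,0,0.03]

```text
clock: 14.8
tcp_pos: [0.4718, -0.1046, 0.3016]
orientation: [3.141, -0.007, 0.007]
contact_force: [-0.6, -0.8, -2.3]
grip_width: 0.0459
gripper_force: 41.8
```

carry_out:
  moves:
    - [0,0,0,0,0.03]
    - [0,0,0.02,0,0.03]
    - [0,0,0.04,0,0.03]
    - [0,0,0.053,0,0.03]
    - [0,0,0.059,0,0.03]
    - [0,0,0.0615,0,0.03]
    - [0,0,0.0615,0,0.03]
    - [0,0,0.0615,0,0.03]

```text
clock: 15.6
tcp_pos: [0.4711, -0.1063, 0.2399]
orientation: [3.141, -0.013, 0.002]
contact_force: [0.7, 0.2, -1.9]
grip_width: 0.0457
gripper_force: 41.9
```

carry_out:
  moves:
    - [0,0,0.001,0,0.03]
    - [0,0,0.002,0,0.03]
    - [0,0,0.002,0,0.03]
    - [0,0,0.002,0,0.05]
    - [0,0,0.002,0,0.065]
    - [0,0,0.002,0,0.07]
    - [0,0,0.002,0,0.07]
    - [0,0,0.002,0,0.07]

```text
clock: 16.4
tcp_pos: [0.4707, -0.1062, 0.2371]
orientation: [-3.142, 0.013, 0.0]
contact_force: [-0.5, -0.4, -0.8]
grip_width: 0.0702
gripper_force: 0.0
```

carry_out:
  moves:
    - [0,0,-0.01,0,0.07]
    - [0,0,-0.04,0,0.07]
    - [0,0,-0.08,0,0.07]
    - [0,0,-0.12,0,0.07]
    - [0,0,-0.16,0,0.07]
    - [-0.04,0.03,-0.16,0,0.07]
    - [-0.08,0.06,-0.16,0,0.07]
    - [-0.08,0.09,-0.16,0,0.07]

```text
clock: 17.2
tcp_pos: [0.3851, -0.1963, 0.3976]
orientation: [-3.141, 0.016, 0.004]
contact_force: [3.1, -0.3, -0.1]
grip_width: 0.0699
gripper_force: 0.0
```

```bash
python3 - <<'E'
from h import *
c=r.calibration("wrist");o=r.get_obs();im=r.grab_frame("wrist")
cv2.imwrite("pics/w6.png",im[:,:,::-1]);np.save("w6.npy",c)
print(o["tcp_pos"])
E
```

```text
[ 0.38514675 -0.19631363  0.39757257]
```

View pics/w6.png

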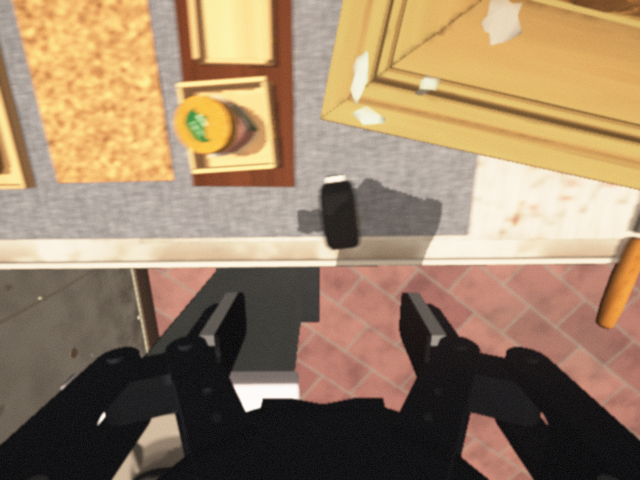

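The jar stands in the box (cap (205,123), box rim columns 177–275). The measure is seen from above at (340,214), with its hook at the far end.

```bash
python3 - <<'E'
from h import *
c=np.load("w6.npy",allow_pickle=True).item();im=cv2.imread("pics/w6.png")
m=(im[170:260,310:370].max(2)<45).astype(np.uint8)
n,l,s,ce=cv2.connectedComponentsWithStats(m);i=1+s[1:,4].argmax();ys,xs=np.where(l==i)
b=cv2.minAreaRect(np.c_[xs+310,ys+170].astype(np.float32));print(s[i],b)
for p in list(cv2.boxPoints(b))+[b[0]]: print((onz(0,p,.066,c)*1000).round(1),(onz(0,p,.05,c)*1000).round(1))
for p in [(205,123)]:print("jar",(onz(0,p,.109,c)*1000).round(1))
E
```

```text
[  13   12   34   66 1381] ((338.8196105957031, 215.06492614746094), (63.77170944213867, 30.319015502929688), 82.303955078125)
[ 421.5 -193.9   66. ] [ 419.6 -193.7   50. ]
[ 424.9 -221.    66. ] [ 423.1 -222.3   50. ]
[ 365.2 -230.    66. ] [ 360.2 -231.7   50. ]
[ 361.4 -201.3   66. ] [ 356.3 -201.6   50. ]
[ 394.1 -211.5   66. ] [ 390.7 -212.2   50. ]
jar [ 473.3 -110.6  109. ]
```

carry_out:
  moves:
    - [0.001,0.016,0,-0.141,0.07]
    - [0.001,0.016,0.04,-0.141,0.07]
    - [0.001,0.016,0.08,-0.141,0.07]
    - [0.001,0.016,0.1,-0.141,0.07]
    - [0.001,0.016,0.1,-0.141,0.07]
    - [0.001,0.016,0.1,-0.141,0.07]
    - [0.001,0.016,0.1,-0.141,0.07]
    - [0.001,0.016,0.1,-0.141,0.07]
  force: 50

```text
clock: 18.05
tcp_pos: [0.3915, -0.2118, 0.2986]
orientation: [3.133, 0.208, 0.004]
contact_force: [-0.3, 0.4, -0.0]
grip_width: 0.0703
gripper_force: 0.0
```

```bash
python3 - <<'E'
from h import *
c=r.calibration("wrist");o=r.get_obs();im=r.grab_frame("wrist")
cv2.imwrite("pics/w7.png",im[:,:,::-1]);np.save("w7.npy",c)
Rt=R.from_rotvec(o["orientation"]).as_matrix()
print(o["tcp_pos"],o["orientation"],proj(0,[o["tcp_pos"]+Rt@[0,0,o["tcp_pos"][2]-z] for z in(.066,)],c))
E
```

```text
[ 0.39146887 -0.21176802  0.29862975] [3.13344357 0.20824416 0.00408229] [[322.26990958 261.51937553]]
```

View pics/w7.png

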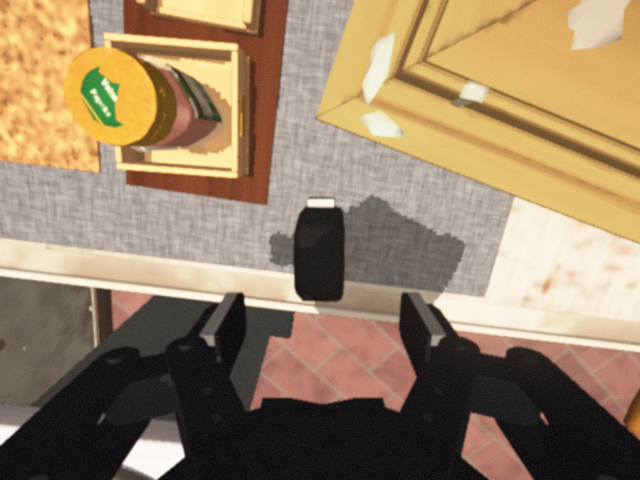

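The measure is vertical and centred between the fingers at (320,254). The jar stands upright in the box. I'm gripping the measure.

carry_out:
  moves:
    - [0.001,0,0.035,0,0.07]
    - [0.001,0,0.065,0,0.07]
    - [0.001,0,0.085,0,0.07]
    - [0.001,0,0.0945,0,0.07]
    - [0.001,0,0.0945,0,0.07]
    - [0.001,0,0.0945,0,0.03]
    - [0.001,0,0.0945,0,0.02]
    - [0.001,0,0.0945,0,0.02]

```text
clock: 18.9
tcp_pos: [0.3923, -0.2116, 0.2039]
orientation: [3.134, 0.208, 0.003]
contact_force: [-1.4, 0.7, 4.7]
grip_width: 0.0335
gripper_force: 49.1
```

carry_out:
  moves:
    - [0,0,0,0,0.02]
    - [0,0,0,0,0.02]
    - [0,0,0,0,0.02]
    - [0,0,-0.01,0,0.02]
    - [0,0,-0.04,0,0.02]
    - [0,0,-0.08,0,0.02]
    - [0,0,-0.12,0,0.02]
    - [0,0,-0.14,0,0.02]

```text
clock: 19.7
tcp_pos: [0.3921, -0.2117, 0.3467]
orientation: [3.132, 0.208, 0.007]
contact_force: [-0.0, -0.1, -2.5]
grip_width: 0.0334
gripper_force: 50.6
```

carry_out:
  moves:
    - [0.04,-0.0142,0,0.031,0.02]
    - [0.08,-0.0284,0,0.062,0.02]
    - [0.12,-0.0426,0,0.093,0.02]
    - [0.16,-0.0568,0,0.124,0.02]
    - [0.2,-0.0708,0,0.155,0.02]
    - [0.2,-0.0708,0,0.155,0.02]
    - [0.2,-0.0708,0.03,0.155,0.02]
    - [0.2,-0.0708,0.06,0.155,0.02]

```text
clock: 20.5
tcp_pos: [0.5808, -0.1149, 0.2835]
orientation: [3.141, -0.034, 0.004]
contact_force: [0.1, -0.7, -2.1]
grip_width: 0.0333
gripper_force: 50.5
```

```bash
python3 - <<'E'
from h import *
c=r.calibration("wrist");o=r.get_obs();im=r.grab_frame("wrist")
cv2.imwrite("pics/w8.png",im[:,:,::-1]);np.save("w8.npy",c)
print(o["tcp_pos"],o["orientation"])
E
```

```text
[ 0.58077039 -0.11486617  0.28350219] [ 3.1408867  -0.03421949  0.00373572]
```

View pics/w8.png

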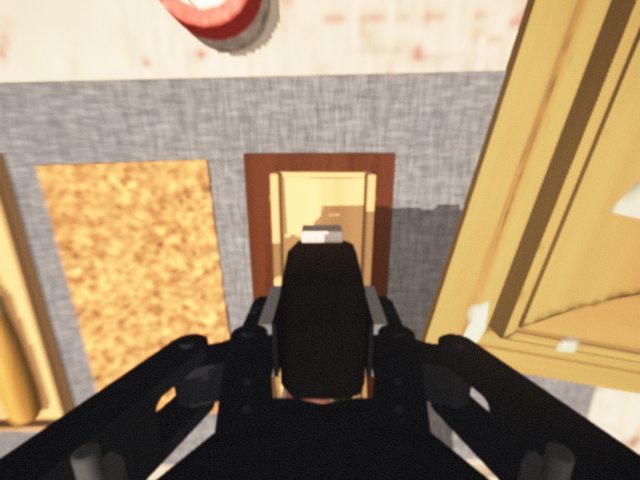

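The measure (column 322) is centred between the cheeks (inner edges at 287 and 364) and parallel to them. I'm lowering it.

carry_out:
  moves:
    - [0,0,0.025,0,0.02]
    - [0,0,0.045,0,0.02]
    - [0,0,0.06,0,0.02]
    - [0,0,0.067,0,0.02]
    - [0,0,0.07,0,0.02]
    - [0,0,0.0715,0,0.02]
    - [0,0,0.0715,0,0.02]
    - [0,0,0.0715,0,0.02]

```text
clock: 21.35
tcp_pos: [0.5805, -0.1149, 0.213]
orientation: [3.141, -0.035, -0.001]
contact_force: [-4.5, 1.3, 6.8]
grip_width: 0.0335
gripper_force: 51.7
```

Contact shows, so I'm releasing and lifting.

carry_out:
  moves:
    - [0,0,0,0,0.04]
    - [0,0,0,0,0.055]
    - [0,0,0,0,0.065]
    - [0,0,0,0,0.065]
    - [0,0,-0.01,0,0.065]
    - [0,0,-0.04,0,0.065]
    - [0,0,-0.08,0,0.065]
    - [0,0,-0.12,0,0.065]

```text
clock: 22.15
tcp_pos: [0.5805, -0.1148, 0.3329]
orientation: [-3.141, 0.035, 0.001]
contact_force: [0.4, -0.4, 0.7]
grip_width: 0.0655
gripper_force: 0.0
```

carry_out:
  moves:
    - [0,0,-0.04,0,0.065]
    - [0,0,-0.08,0,0.065]
    - [-0.04,0,-0.08,0,0.065]
    - [-0.08,0,-0.08,0,0.065]
    - [-0.11,0,-0.08,0,0.065]
    - [-0.12,0,-0.08,0,0.065]
    - [-0.12,0,-0.08,0,0.065]
    - [-0.12,0,-0.08,0,0.065]

```text
clock: 22.95
tcp_pos: [0.4618, -0.112, 0.4119]
orientation: [3.141, -0.034, 0.003]
contact_force: [0.9, -0.3, 1.4]
grip_width: 0.0646
gripper_force: 0.0
```

```bash
python3 - <<'E'
from h import *
im=r.grab_frame("wrist");cv2.imwrite("pics/w9.png",im[:,:,::-1])
E
```

```text
(no output)
```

View pics/w9.png

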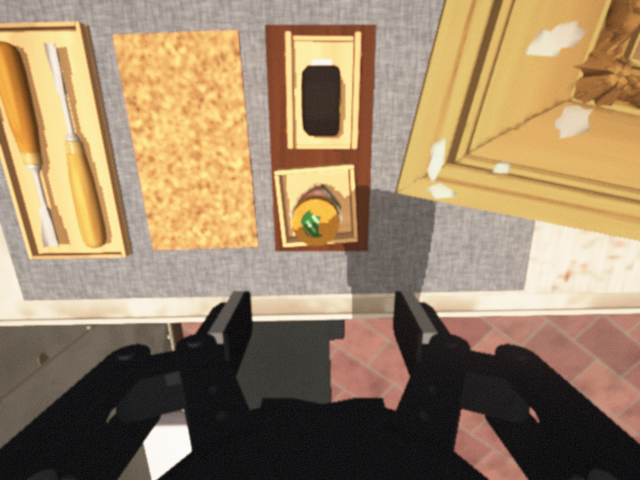

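The measure stands in the cradle at (321,100), the jar in the box at (316,220), and both gouges in the tray. The gripper is clear.

```bash
python3 -c "
from bench import r
print(r.hand_in())"
```

```text
the job is handed in; nothing more can be done
None
```

The job is done and handed in at about 23 s: both gouges lie flat side by side in the tray, the jar stands upright in its box, the tape measure stands lengthwise in its cradle, and I did not touch the bystanders.

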